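# Dump the brass bosses from the drop-bottom hopper

## Robot

A 7-joint arm with a two-finger parallel gripper is mounted at the origin on the work surface. World frame = base frame: x ahead of the robot, y to its left, z up, the work surface at z = 0. Lengths are in m, angles in rad, forces in N, time in s.
With the tool pointing down it reaches from about 0.425 to 0.925 m from the base axis. Payload 6.8 kg.
Tool frame: the origin (TCP) lies at the very end of the fingers, on their centre line; the grasp point (between the pads) lies 19 mm behind it (r.tcp_to_grasp is the distance from the TCP to the grasp point, in m); z points along the fingers, y is the line along which they close (so a half turn about z gives the same grasp; the last joint's range is limited). The gripper opens to 85 mm and grips with 20 to 120 N. Pads are 22 mm wide; open, the fingers measure 114 mm over their backs; the gripper's body (76 mm by 85 mm) begins 54 mm behind the grasp point. The pads swing forward as they close: fully open they stand 13 mm farther back than shut.
Start: joints at [-1.31, 0.477, 0.022, 1.555, -0.011, 1.109, -0.083], TCP at [0.243, 0.63, 0.199] pointing down, gripper open.
Joint ranges: [-2.96, 2.96], [-0.34, 2.1], [-1.41, 1.46], [0.24, 2.44], [-1.37, 4.51], [0.17, 1.92], [-2.96, 2.96]. Speed limits (rad/s): [2.39, 2.39, 3.14, 3.14, 3.14, 3.14, 3.14].

## Interface

Orientations are given as a rotation vector (axis times angle).
In Python, from bench import r gives the robot as it stands.
- The arm moves only by the tool step_arm, never from a script. Its argument "moves" is a list of rows, each a list of 7 numbers: the shift along the tool's x, y, z in mm, then the turn, a rotation vector about the tool's x, y, z in rad, then the finger opening in mm, from 0 to 85.4. A call has 1 to 8 rows; each row is the pose to reach, as a shift and turn from the pose commanded when the call began, along the tool's axes at that moment; what a row does not reach only later rows make up. A row lasts 1/10 s, in which the tool goes at most 50 mm and 8.59 degrees, less where a joint would pass 70% of its speed; a pose out of reach is approached as far as the arm can. A call with a gripper value outside its range is refused whole. The fingers move at their own pace and stop on an object; "grip_force" is the grip in N (left out, the last holds). Time passes only in rows, so rows that repeat a pose let the fingers close. It gives the time, the measured TCP pose, the force, the opening and the grip force at its end, in the units of the state.
- r.get_obs(): the state, without advancing time (a new reading comes with each control period).
- r.grab_frame(name): name is "side" or "top"; returns a dict with "image" (420x560x3 uint8, red, green, blue), "depth" (420x560 float32, m along the optical axis (not along the pixel's ray), 0 where there is no reading), "mtx" (3x3 intrinsics, pixels), "rvec" (rotation vector, rad) and "tvec" (3), from world to camera coordinates, as OpenCV has them. Camera axes: x right, y down, z forward; pixel columns grow to the right and rows downward; lengths in m; the calibration is good to about 2 mm. A picture is of the moment at which its call begins.
- r.hand_in(): hands the job in; it is judged then, once.
The state is a dict: "clock": time; "joints": joint angles; "qvel": joint speeds; "tau": joint torques, N m; "tcp_pos": TCP position; "orientation": TCP orientation; "contact_force": force on the tool from outside, world axes, zero at the start; "moment": the same for the moment, N m; "grip_width": finger opening in m; "gripper_force": force on a finger pad.
Only numpy, scipy, OpenCV 4.12 (cv2) and the standard library are available. Lean on these libraries where they do the work, as an engineer would, in place of code of your own. Each camera call takes 0.05 s, during which the arm holds its last target. There are 200 camera calls.

## Task

Two drop-bottom hoppers stand on the welding bench, one loaded with brass bosses and the other with dark steel tabs. Draw the latch of the hopper with the brass bosses by its red handle, straight away from the hopper, far enough that the floor swings open and both bosses drop into the tray beneath, then let go of the handle. Leave the other hopper and its latch alone.

Things in the scene. Friction and masses are not known exactly. Their poses are not given: they have to be found in the camera images.
- boss_handle (a point): Red upright latch grip, 14 x 20 x 70 mm (x, y, z), of the hopper with the brass bosses. Point on its centre line, 30 mm below its top. x: level, away from the hopper, the way the latch is drawn; z up. Slides 50 mm along x, starts 0-5 mm out, about 3 N friction, stays where left; the floor drops once it is 32 mm out. Hopper wall 58 mm behind the grip, its top 54 mm above the rim, free all round.
- boss_tray (a point): Fixed tray under the hopper with the bosses, 170 x 136 x 45 mm, walls and floor 3 mm. Point: centre of its inner floor, straight below the hopper's centre; x as the latch is drawn, z up. The fixed blue hopper is 112 x 138 mm, rim 241 mm above the bench; its steel floor, 177 mm up, is hinged on the side away from the handle and swings down about 80 degrees by itself.
- boss_1_center (a point): First brass boss, a round slug 34 mm in diameter and 24 mm high, 80 to 170 g, loose on the hopper's floor; this point is its centre.
- boss_2_center (a point): Second brass boss, the same as the first; this point is its centre.
- tab_handle (a point): Red handle of the other hopper, which holds two dark steel tabs (40 x 34 x 12 mm) and is otherwise the same; the same point on it. To be left alone.

How it is judged:
On the way:
1. the latch of the hopper with the bosses is drawn out (its handle at least 20 mm from where it started) (distance of boss_handle from where it was at the start of the episode above 0.02 m), for 0.1 s.
At the end, for the whole second after the job is handed in: Both brass bosses lie inside the tray beneath their hopper (centres within its walls and less than 45 mm above its inner floor), and the other hopper's handle is within 10 mm of where it started (x of boss_1_center in the frame of boss_tray between -0.084 and 0.084 m and y of boss_1_center in the frame of boss_tray between -0.067 and 0.067 m and z of each of boss_1_center, boss_2_center in the frame of boss_tray below 0.045 m and x of boss_2_center in the frame of boss_tray between -0.084 and 0.084 m and y of boss_2_center in the frame of boss_tray between -0.067 and 0.067 m and distance of tab_handle from where it was at the start of the episode below 0.01 m); the robot touches nothing.
It fails at once if the latch of the hopper with the steel tabs is moved by more than 10 mm (distance of tab_handle from where it was at the start of the episode above 0.01 m).
It also fails if it takes over 29 s, if anything falls off the work surface, if the arm or the gripper's body presses on something with over 40 N, if the wrist force passes 120 N, or if a joint passes its speed limit or range.

## Working session

There is one attempt and no reset: what is moved stays moved. The work goes in short steps, Python scripts to look and compute and a tool call to move; the robot and the scene stay as the last step left them, time stands still between calls to the robot, and variables do not carry over. Pictures are saved under pics/ and viewed, at most 10 in all, crops included, and the job is handed in when it is done.

Besides the shell and the picture viewer there is one more tool, called after ">>>" by a JSON object that holds its "name" and its "arguments". step_arm: Moves the arm, as the interface text tells. Its arguments: {"type":"object","properties":{"moves":{"type":"array","items":{"type":"array","items":{"type":"number"}}},"grip_force":{"type":"number"}},"required":["moves"]}

```bash
mkdir -p pics
cat > h.py <<'E'
import numpy as np,cv2
from bench import r
def cloud(f):
    d=f["depth"];K=f["mtx"];v,u=np.mgrid[:d.shape[0],:d.shape[1]]
    c=np.stack([(u-K[0,2])/K[0,0]*d,(v-K[1,2])/K[1,1]*d,d],-1)
    R=cv2.Rodrigues(np.array(f["rvec"],float))[0]
    return (c-np.ravel(f["tvec"]))@R
E
python3 - <<'E'
from h import *
o=r.get_obs();print(o["tcp_pos"],o["orientation"],o["clock"])
for n in("side","top"):
    f=r.grab_frame(n);cv2.imwrite(f"pics/{n}0.png",f["image"][...,::-1])
    P=cloud(f);hsv=cv2.cvtColor(f["image"],cv2.COLOR_RGB2HSV);h,s,v=cv2.split(hsv)
    for nm,m in(("red",((h<6)|(h>174))&(s>130)&(v>60)),("brass",(h>12)&(h<32)&(s>80)&(v>60)),("blue",(h>95)&(h<130)&(s>90))):
        N,L,S,C=cv2.connectedComponentsWithStats(m.astype(np.uint8))
        for i in range(1,N):
            if S[i,4]>60:
                p=P[(L==i)&(f["depth"]>0)]
                if len(p):print(n,nm,S[i],np.percentile(p,[2,50,98],axis=0).round(3).tolist())
E
```

```text
[0.24309706 0.62901695 0.19841741] [-5.75860494e-01 -3.08813669e+00  2.84229479e-03] 0.0
side red [294  90   7  29 145] [[0.531, 0.177, 0.231], [0.537, 0.181, 0.269], [0.543, 0.192, 0.296]]
side red [362 123  27  15 175] [[0.765, 0.374, 0.005], [0.803, 0.394, 0.017], [0.844, 0.418, 0.021]]
side red [389 148  27  15 151] [[0.815, 0.258, 0.007], [0.852, 0.275, 0.016], [0.892, 0.296, 0.021]]
side red [309 215  11  33 217] [[0.52, -0.19, 0.231], [0.526, -0.187, 0.276], [0.534, -0.173, 0.296]]
side red [ 420  300   52   44 1222] [[0.754, -0.283, 0.006], [0.82, -0.255, 0.022], [0.861, -0.201, 0.025]]
side brass [ 112   13  129   59 5274] [[-0.084, 1.014, -0.113], [0.154, 1.047, -0.014], [0.39, 1.244, -0.005]]
side brass [271  98  23  12 151] [[0.503, 0.517, 0.01], [0.534, 0.538, 0.021], [0.564, 0.56, 0.027]]
side brass [301 105  41  18 299] [[0.592, 0.444, 0.009], [0.649, 0.476, 0.022], [0.705, 0.512, 0.028]]
side brass [418 193  36   7 216] [[0.854, 0.103, 0.007], [0.899, 0.11, 0.017], [0.942, 0.121, 0.022]]
side brass [463 199  37  61 537] [[1.248, 0.405, -0.74], [1.325, 0.411, -0.53], [
[... 1194 characters left out ...]
 [[0.852, 0.106, 0.01], [0.897, 0.116, 0.017], [0.94, 0.125, 0.021]]
top brass [  21  132   63   96 1194] [[0.504, 0.45, 0.012], [0.605, 0.504, 0.023], [0.701, 0.56, 0.028]]
top brass [514 233  35  31 631] [[0.409, -0.514, 0.038], [0.436, -0.494, 0.083], [0.466, -0.489, 0.123]]
top brass [358 248  20  19 240] [[0.406, -0.173, 0.176], [0.421, -0.15, 0.201], [0.437, -0.136, 0.204]]
top brass [329 251  19  19 214] [[0.401, -0.115, 0.186], [0.417, -0.099, 0.201], [0.433, -0.085, 0.204]]
top blue [ 306  215  100   92 1260] [[0.342, -0.208, 0.176], [0.41, -0.165, 0.239], [0.488, -0.045, 0.243]]
top blue [ 135  226   87   74 1060] [[0.356, 0.107, 0.197], [0.434, 0.182, 0.24], [0.475, 0.249, 0.243]]
```

View pics/top0.png

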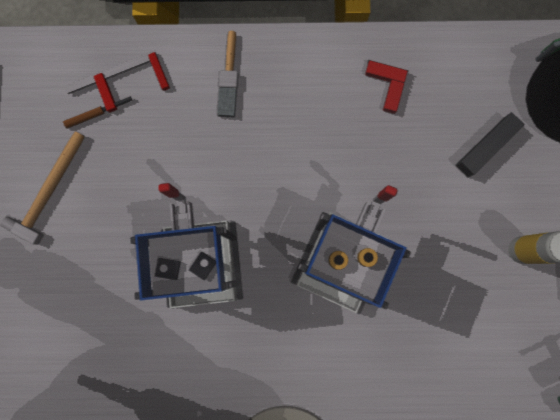

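View pics/side0.png

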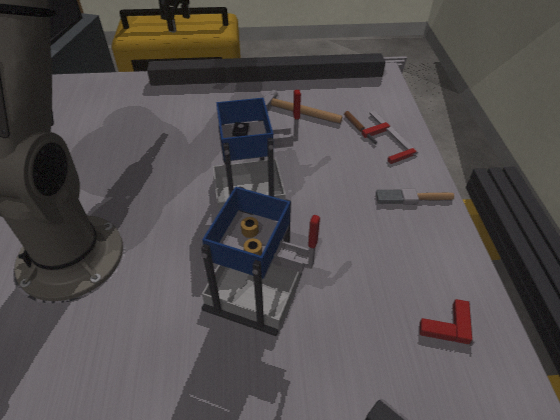

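The top view shows the hopper with brass bosses on the right: rim centre about (355,260), bosses at (339,260) and (368,257), red handle at (388,192). The side view agrees, with bosses at (249,227) and (253,246) and the handle at (314,231). The left hopper holds the dark tabs.

```bash
cat >> h.py <<'E'
from scipy.spatial.transform import Rotation as Ro
def rel(p,yaw_axis):
    # shift (mm) and turn from now to TCP p, tool z down, tool y along +-yaw_axis (smaller turn)
    o=r.get_obs();R0=Ro.from_rotvec(o["orientation"])
    best=None
    for s in(1,-1):
        y=s*np.array([*yaw_axis,0]);z=np.array([0,0,-1.]);x=np.cross(y,z)
        t=(R0.inv()*Ro.from_matrix(np.c_[x,y,z])).as_rotvec()
        if best is None or np.linalg.norm(t)<np.linalg.norm(best):best=t
    return (R0.inv().apply(np.array(p)-o["tcp_pos"])*1000).round(1),best.round(3)
E
python3 - <<'E'
from h import *
B=[];H=[]
for n in("side","top"):
    f=r.grab_frame(n);P=cloud(f);h,s,v=cv2.split(cv2.cvtColor(f["image"],cv2.COLOR_RGB2HSV))
    near=(P[...,1]<0)&(P[...,0]<.6)
    b=P[(h>95)&(h<130)&(s>90)&near&(abs(P[...,2]-.241)<.006)][:,:2]
    rd=P[((h<6)|(h>174))&(s>130)&near&(P[...,2]>.288)]
    rr=cv2.minAreaRect(b.astype(np.float32));c=cv2.boxPoints(rr)
    print(n,"rim",rr,"handle",np.median(rd,0),np.ptp(rd,0),len(rd))
    e=[c[1]-c[0],c[2]-c[1]];e.sort(key=np.linalg.norm);d=e[0]/np.linalg.norm(e[0]);d*=np.sign(d[0])
    w=np.median(rd,0)[:2]-rr[0];print("dir",d,"handle in hopper frame",w@d,w@[-d[1],d[0]])
    # ray through red-top centroid at z=.295
    m=((h<6)|(h>174))&(s>130)&near&(P[...,2]>.22);vv,uu=np.nonzero(m)
    print("red pts range",np.percentile(P[m],[2,98],0).round(3).tolist())
d=np.array([np.cos(-.32),np.sin(-.32)])
for p in([.60,.22,.42],[.527,-.176,.40]):print(rel(p,[-d[1],d[0]]))
E
```

```text
side rim ((0.41698744893074036, -0.12589800357818604), (0.14175903797149658, 0.11265356838703156), 64.72187805175781) handle [ 0.52676295 -0.1826214   0.29455718] [0.47687047 0.64438597 0.56515654] 92
dir [ 0.9042456  -0.42701268] handle in hopper frame 0.12348562399151568 -0.004416349495660571
red pts range [[0.434, -0.652, 0.233], [0.535, -0.17, 0.853]]
top rim ((0.4156615436077118, -0.12460756301879883), (0.13827691972255707, 0.11220438778400421), 65.01500701904297) handle [ 0.52586152 -0.17566759  0.29385948] [0.12875577 0.17851138 0.77694554] 94
dir [ 0.9064184  -0.42238092] handle in hopper frame 0.12145406525784973 0.0002646243177056125
red pts range [[0.519, -0.185, 0.25], [0.534, -0.166, 0.298]]
(array([-480.3, -253.4, -220.9]), array([-0.001,  0.   , -0.049]))
(array([-555. , -649. , -200.4]), array([-0.001,  0.   , -0.049]))
```

>>> {"name": "step_arm", "arguments": {"moves": [[0,0,-45,0,0,0,85],[-15,-10,-85,0,0,0,85],[-45,-25,-120,0,0,0.02,85],[-80,-45,-145,0,0,0.03,85],[-115,-65,-170,0,0,0.05,85],[-150,-85,-195,0,0,0.06,85],[-185,-105,-215,0,0,0.067,85],[-225,-125,-221,0,0,0.067,85]]}}

```text
clock: 1.0
tcp_pos: [0.409, 0.4315, 0.4232]
orientation: [0.677, 3.066, 0.006]
contact_force: [1.0, -0.6, -0.6]
grip_width: 0.0849
gripper_force: 0.0
```

Run:
```python
from h import *
o=r.get_obs();print(o["clock"],o["tcp_pos"],o["joints"])
for p in([.60,.22,.42],[.62,.02,.42],[.526,-.176,.40]):print(rel(p,[.423,.906]))
```

```text
1.0 [0.40896617 0.43149345 0.42316991] [-1.03576386  0.21736508  0.15006117  1.43010365 -0.03304073  1.49240831
  0.2492574 ]
(array([-262.3, -111.4,    2.8]), array([0.004, 0.   , 0.002]))
(array([-364.7, -284.3,    2.1]), array([0.004, 0.   , 0.002]))
(array([-362. , -501.8,   21.2]), array([0.004, 0.   , 0.002]))
```

>>> {"name": "step_arm", "arguments": {"moves": [[-40,-25,0,0,0,0,85],[-80,-52,0,0,0,0,85],[-120,-80,0,0,0,0,85],[-160,-107,0,0,0,0,85],[-195,-140,0,0,0,0,85],[-225,-178,0,0,0,0,85],[-255,-216,0,0,0,0,85],[-280,-256,0,0,0,0,85]]}}

```text
clock: 1.8
tcp_pos: [0.5542, 0.0794, 0.4202]
orientation: [-0.68, -3.067, 0.0]
contact_force: [1.1, -0.6, -0.1]
grip_width: 0.085
gripper_force: 0.0
```

>>> {"name": "step_arm", "arguments": {"moves": [[-15,-45,0,0,0,0,85],[-30,-90,0,0,0,0,85],[-45,-130,0,0,0,0,85],[-60,-170,0,0,0,0,85],[-75,-205,10,0,0,0,85],[-82,-235,20,0,0,0,85],[-82,-246,20,0,0,0,85],[-82,-246,20,0,0,0,85]]}}

```text
clock: 2.6
tcp_pos: [0.5235, -0.1774, 0.4006]
orientation: [-0.684, -3.066, -0.0]
contact_force: [1.3, 0.2, -0.1]
grip_width: 0.085
gripper_force: 0.0
```

Run:
```python
from h import *
o=r.get_obs();print(o["clock"],o["tcp_pos"],o["joints"])
for n in("top","side"):
    f=r.grab_frame(n);cv2.imwrite(f"pics/{n}1.png",f["image"][...,::-1])
print(rel([.526,-.176,.247],[.423,.906]))
```

```text
2.6 [ 0.52351297 -0.17736626  0.40057625] [-0.27357656  0.14974702  0.57016963  1.58473824 -0.08144243  1.43120819
  1.43455794]
(array([ -1.6,  -1.3, 153.7]), array([0.001, 0.   , 0.003]))
```

View pics/side1.png

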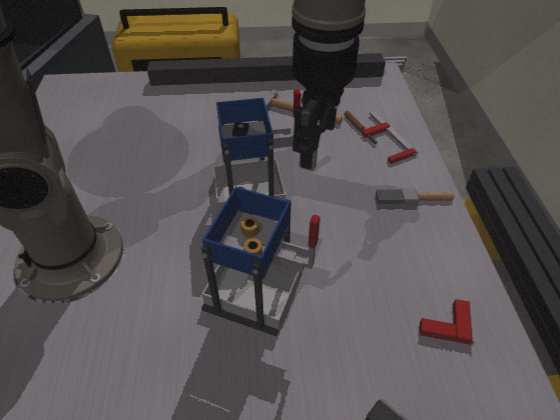

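The side view shows the gripper straight above the handle (fingers near (310,150), handle at (314,231)), and nothing has moved. I'll descend and grip next.

>>> {"name": "step_arm", "arguments": {"moves": [[-2,-1,40,0,0,0.003,85],[-2,-1,80,0,0,0.003,85],[-2,-1,115,0,0,0.003,85],[-2,-1,140,0,0,0.003,85],[-2,-1,154,0,0,0.003,85],[-2,-1,154,0,0,0.003,85]]}}

```text
clock: 3.3
tcp_pos: [0.5256, -0.1757, 0.2451]
orientation: [-0.679, -3.064, -0.0]
contact_force: [-0.4, 0.1, 1.0]
grip_width: 0.0846
gripper_force: 0.0
```

>>> {"name": "step_arm", "arguments": {"grip_force": 40, "moves": [[0,0,0,0,0,0,10],[0,0,0,0,0,0,10],[0,0,0,0,0,0,10],[0,0,0,0,0,0,10],[0,0,0,0,0,0,10],[0,0,0,0,0,0,10],[0,0,0,0,0,0,10],[0,0,0,0,0,0,10]]}}

```text
clock: 4.1
tcp_pos: [0.5265, -0.1773, 0.2472]
orientation: [0.683, 3.065, 0.002]
contact_force: [-0.3, 2.9, 6.2]
grip_width: 0.0187
gripper_force: 42.1
```

>>> {"name": "step_arm", "arguments": {"moves": [[-10,0,0,0,0,0,10],[-20,0,0,0,0,0,10],[-30,0,0,0,0,0,10],[-37,0,0,0,0,0,10],[-42,0,0,0,0,0,10],[-42,0,0,0,0,0,10],[-42,0,0,0,0,0,10]]}}

```text
clock: 4.8
tcp_pos: [0.5652, -0.1954, 0.2473]
orientation: [0.682, 3.064, 0.001]
contact_force: [2.8, 2.1, 4.5]
grip_width: 0.0186
gripper_force: 42.0
```

Run:
```python
from h import *
f=r.grab_frame("side");cv2.imwrite("pics/side2.png",cv2.resize(f["image"][80:360,160:400,::-1],None,fx=2,fy=2))
```

```text
(no output)
```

View pics/side2.png

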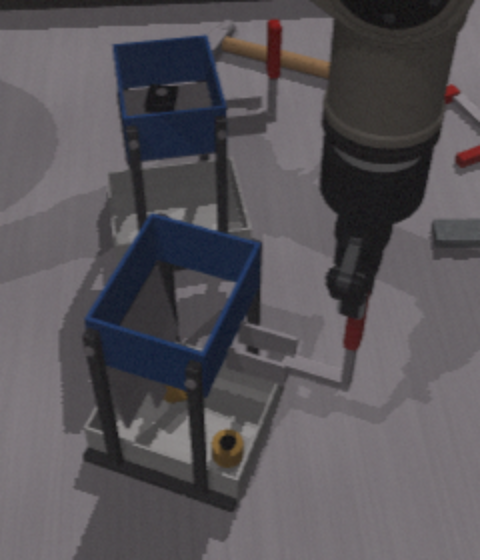

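The floor is open. In this crop one boss sits in the tray at (228,447), and another brass patch shows at (178,393), low in the tray. I'll release and retreat upward.

>>> {"name": "step_arm", "arguments": {"moves": [[0,0,0,0,0,0,85],[0,0,0,0,0,0,85],[0,0,0,0,0,0,85],[0,0,0,0,0,0,85],[0,0,0,0,0,0,85],[0,0,0,0,0,0,85]]}}

```text
clock: 5.45
tcp_pos: [0.5637, -0.1956, 0.2463]
orientation: [-0.684, -3.066, 0.0]
contact_force: [0.7, 0.2, -0.0]
grip_width: 0.0849
gripper_force: 0.0
```

>>> {"name": "step_arm", "arguments": {"moves": [[0,0,-30,0,0,0,85],[0,0,-70,0,0,0,85],[0,0,-110,0,0,0,85],[0,0,-150,0,0,0,85],[-20,0,-160,0,0,0,85],[-40,0,-160,0,0,0,85],[-40,0,-160,0,0,0,85],[-40,0,-160,0,0,0,85]]}}

```text
clock: 6.25
tcp_pos: [0.5997, -0.2126, 0.4057]
orientation: [-0.684, -3.065, 0.001]
contact_force: [-0.3, -0.1, -0.4]
grip_width: 0.0853
gripper_force: 0.0
```

Run:
```python
from h import *
c=np.array([.4163,-.1252]);d=np.array([.906,-.423]);print(r.get_obs()["grip_width"])
for n in("side","top"):
    f=r.grab_frame(n);P=cloud(f);h,s,v=cv2.split(cv2.cvtColor(f["image"],cv2.COLOR_RGB2HSV))
    cv2.imwrite(f"pics/{n}3.png",cv2.resize(f["image"][80:360,(160 if n=="side" else 260):(400 if n=="side" else 500),::-1],None,fx=2,fy=2))
    m=(h>10)&(h<32)&(s>80)&(v>40)&(np.linalg.norm(P[...,:2]-c,axis=-1)<.15)
    N,L,S,C=cv2.connectedComponentsWithStats(m.astype(np.uint8))
    for i in range(1,N):
        if S[i,4]>15:
            p=np.median(P[L==i],0);w=p[:2]-c;print(n,S[i],p.round(3),"tray xy",w@d,w@[-d[1],d[0]])
    m=((h<6)|(h>174))&(s>130)&(P[...,2]>.25)&(P[...,2]<.3);print("tab handle",np.median(P[m&(P[...,1]>.1)],0),"boss",np.median(P[m&(P[...,1]<0)],0))
```

```text
0.08527238296432031
side [247 274   7   8  48] [ 0.412 -0.11   0.029] tray xy -0.010816800237423966 0.012256116214235344
side [266 295  16  19 198] [ 0.458 -0.179  0.026] tray xy 0.06037845264903579 -0.03125061326685709
tab handle [0.53668078 0.18087922 0.2785196 ] boss [ 0.56517547 -0.20463153  0.28435638]
top [353 235  16  16 154] [ 0.455 -0.166  0.027] tray xy 0.05236894742255433 -0.02053098444571654
top [319 254  17  14 172] [ 0.417 -0.093  0.034] tray xy -0.012614447908814741 0.029362353646502852
tab handle [0.53310138 0.18804271 0.29346649] boss [ 0.56456336 -0.19177251  0.29322772]
```

View pics/side3.png

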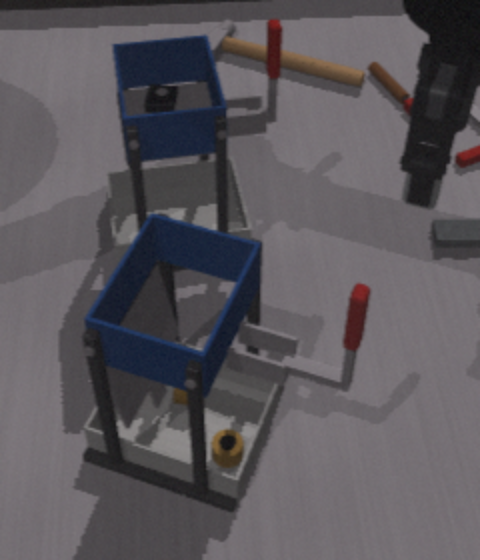

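View pics/top3.png

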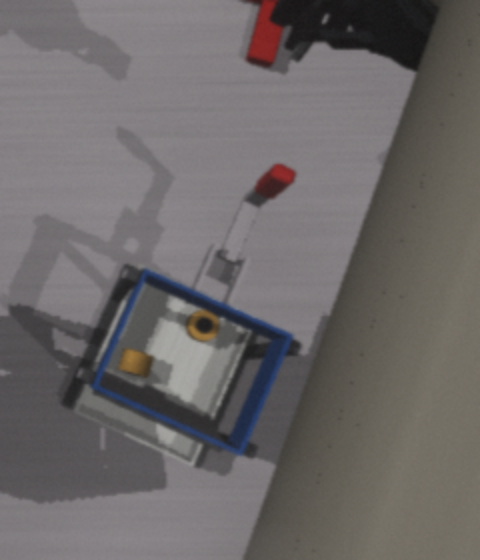

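The top crop shows both bosses in the tray, at (204,325) and (136,361), about 27–34 mm above the bench. Both are well inside the tray walls and the gripper is clear of everything.

```bash
python3 -c "
from bench import r
print(r.hand_in())"
```

```text
the job is handed in; nothing more can be done
None
```

The brass-boss hopper's latch is drawn about 42 mm and released, both bosses lie inside its tray, the other hopper and its latch were not touched, and the job is handed in (no verdict was returned).

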